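Set the wash counter for the hot flush

ROBOT

A 6-joint arm with a two-finger parallel gripper is mounted at the origin on the work surface. World frame = base frame: x ahead of the robot, y to its left, z up, the work surface at z = 0. Lengths are in m, angles in degrees, forces in N, time in s.
With the tool pointing down it reaches from about 0.3 to 0.75 m from the base axis. Payload 8.5 kg.
Tool frame: the origin (TCP) lies midway between the tips of the shut fingers; the grasp point (between the pads) lies 19 mm behind it (env.grasp_offset is the distance from the TCP to the grasp point, in m); z points along the fingers, y is the line along which they close (so a half turn about z gives the same grasp; the last joint's range is limited). The gripper opens to 85 mm and grips with 20 to 120 N. Pads are 22 mm wide; open, the fingers measure 114 mm over their backs; the gripper's body (76 mm by 85 mm) begins 54 mm behind the grasp point. The pads swing forward as they close: fully open they stand 13 mm farther back than shut.
Start: joints at [64.097, 21.807, 74.336, -0, 83.858, -12.336], TCP at [0.129, 0.535, 0.231] pointing down, gripper open.
Joint ranges: [-178.18, 178.18], [-50.72, 133.34], [12.68, 142.11], [-81.47, 261.47], [9.98, 163.14], [-165.26, 165.26]. Speed limits (degrees/s): [136.94, 136.94, 180, 180, 180, 180].

INTERFACE

Orientations are given as a 3x3 rotation matrix whose columns are the frame's x, y, z axes.
In Python, from rig import env gives the robot as it stands.
- The arm moves only by the tool servo_tool, never from a script. Its argument "deltas" is text: rows parted by semicolons, each of 7 numbers parted by spaces: the opening, from 0 (shut) to 1 (fully open), then the shift along the tool's x, y, z in mm, then the turn, a rotation vector about the tool's x, y, z in rad. A call has 1 to 8 rows; each row shifts and turns the commanded pose from where the row before left it, along the tool's axes as they then stand; what a row does not reach is not made up. A row lasts 1/12 s, in which the tool goes at most 41.7 mm and 7.16 degrees, less where a joint would pass 70% of its speed; a pose out of reach is approached as far as the arm can. A call is refused whole if a number of a shift passes 41.7 or a number of a turn 0.125, either way. A call with a gripper value outside its range is refused whole. The fingers move at their own pace and stop on an object; "newtons" is the grip in N (left out, the last holds). Time passes only in rows, so rows that do not move let the fingers close. It gives the time, the measured TCP pose, the force, the opening and the grip force at its end, in the units of the state.
- env.observe(): the state, without advancing time (a new reading comes with each control period).
- env.get_image(name): name is "scene" or "top" or "wrist"; returns a dict with "img" (384x512x3 uint8, red, green, blue), "depth" (384x512 float32, m along the optical axis (not along the pixel's ray), 0 where there is no reading), "camera_matrix" (3x3 intrinsics, pixels), "world_to_cam" (4x4, takes a point from world to camera coordinates). Camera axes: x right, y down, z forward; pixel columns grow to the right and rows downward; lengths in m; the calibration is good to about 2 mm. The wrist camera is an equidistant fisheye: a pixel r from the principal point sees the ray r / f radians off the axis. A picture is of the moment at which its call begins.
- env.close_job(): hands the job in; it is judged then, once.
Trained networks look in a picture, given as the dict that the camera call returned (one of the last four; its "shot" number tells which), for a name from the list of things; names that differ only in an ending like _2 or _b are one class to them, and where a whole thing is asked for, a point or a joint stands for the part that bears it (a point fixed in the world has none). Each returns a list of dicts, best first, with "conf" (0 to 1); they miss things now and then, are a little off and sometimes report something else, mostly with a low value. They report only what shows in the picture. A call takes as long as a camera call. They do not tell look-alikes from the thing itself.
- env.spot_in(name, picture): "bbox" ([centre column, centre row, width, height] in pixels, round what is visible of it).
- env.spot_point(name, picture): "uv" ([column, row] in pixels: a listed point, or the origin of a listed thing).
The state is a dict: "time_s": time; "q": joint angles; "qvel": joint speeds; "joint_efforts": joint torques, N m; "position": TCP position; "tool_rot": TCP orientation; "ft_force": force on the tool from outside, world axes, zero at the start; "wrist_torque": the same for the moment, N m; "grip_width": finger opening in m; "gripper_force": force on a finger pad.
Only numpy, scipy, OpenCV 4.12 (cv2) and the standard library are available. Lean on these libraries where they do the work, as an engineer would, in place of code of your own. Each camera call takes 0.05 s, during which the arm holds its last target. There are 200 camera calls.

TASK

Set this wash counter for its weekly hot flush through the hand shower: turn the temperature handle clockwise past its safety stop until it clicks home at the red mark, and turn the outlet selector clockwise until it clicks into the hand-shower seat at the green mark. The green shampoo bottle has been left standing in front of the controls: put it back upright on the railed glass shelf without knocking it over, and leave the other two bottles and the plant where they are.

Things in the scene. Friction and masses are not known exactly. Their poses are not given: they have to be found in the camera images.
- counter: fixed white wash counter, 230 mm deep (x), 360 mm wide (y). Origin: centre of its underside; -x is its front, towards the robot; z up. In front a 30 mm high upright lip at x = -100 mm (a spout lip stands out 9 mm at its middle), then the control face slopes up 35 degrees from horizontal to x = 50 mm, then a level ledge 135 mm high to x = 130 mm. Both controls turn on axes square to the slope
- baton (a point): foot of the fixed chrome baton hand shower, where it stands in its dock on the counter's ledge midway between the two controls, 145 mm above the work surface. Axes as the counter's. The baton is 24 mm thick and leans forward: its round top end is at x = -45, z = +170 mm from this point
- temp (a joint): angle of the temperature handle (rad), growing clockwise as seen facing it; 0 cold, 2.0 hot end stop (red mark). Nearly free (0.05 N m) up to 0.4, then a sprung safety stop: torque rises to 0.27 N m near 1.0, falls to nothing at 1.5, past which the handle snaps by itself into its seat at 2.0. Let go before 1.5 it springs back to about 0.5. Starts at 0.05 to 0.4
- temp_grip (a point): grip point of the temperature handle (counter's y = +120 mm, mid-slope), on its axis 33 mm off the slope; turns with it. Chrome bar grip 56 mm long (x; red line at its +x end), 16 mm thick (y), from 10 to 44 mm off the slope, on a 54 mm disc 10 mm off the slope and a 92 mm plate 4 mm thick. z: along the turning axis, out of the slope, leaning 35 degrees from vertical
- outlet (a joint): angle of the outlet selector (rad), growing clockwise as seen facing it; three sprung seats: 0 off (black mark), 0.9 spout (blue mark), 1.8 hand shower (green mark). Between seats the torque rises to about 0.23 N m; past the tops at 0.45 and 1.35 it snaps by itself into the next seat. End stop 1.88. Starts in the off or the spout seat
- outlet_grip (a point): grip point of the outlet selector (counter's y = -120 mm, mid-slope), on its axis 33 mm off the slope; turns with it. The same bar grip as the temperature handle: 56 mm long (x; black line at its +x, pointer end), 16 mm thick (y); z out of the slope
- shelf: fixed clear glass shelf on chrome legs, left or right of the counter, 220 mm (x) by 140 mm (y). Origin: centre of its foot, on the work surface; z up; top of the glass at z = 50 mm. A chrome rail runs round the edge up to 85 mm above the origin (corner knobs to 94 mm); clear space inside it 200 by 120 mm
- shampoo: green shampoo bottle, loose, 200 g or so, 150 mm tall: body 42 mm across up to 102 mm, black cap 35 mm across from 110 to 150 mm (a good place to grip). Origin: centre of its underside; z up. Starts upright on the work surface close in front of the counter
- tonic: orange bottle with black cap, loose, 36 mm across, 90 mm tall, standing on the glass shelf towards one end; leave it. Origin: centre of its underside
- lotion: black bottle with white cap, loose, 36 mm across, 85 mm tall, standing on the glass shelf towards the other end; leave it. Origin: centre of its underside
- plant: plant in a white pot, loose, pot 84 mm across and 70 mm tall, leaves to 160 mm high and 130 mm across, standing on the side of the counter away from the shelf; leave it. Origin: centre of its underside
Not all that is in view belongs to the job. Several things look just like the shampoo: the one meant starts nearest to the robot's base.

How it is judged:
By the outcome, as a careful person would: the job done as asked, in the order asked, and still so for the second after the job is handed in, with the robot touching nothing.
It also fails if it takes over 64 s, if anything falls off the work surface, if the arm or the gripper's body presses on something with over 40 N, if the wrist force passes 120 N, or if a joint passes its speed limit or range.

## Working session

There is one attempt and no reset: what is moved stays moved. The work goes in short steps, Python scripts to look and compute and a tool call to move; the robot and the scene stay as the last step left them, time stands still between calls to the robot, and variables do not carry over. Pictures are saved under pics/ and viewed, at most 10 in all, crops included, and the job is handed in when it is done.

Besides the shell and the picture viewer there is one more tool, called after "Request:" by a JSON object that holds its "fn" and its "kwargs". servo_tool: Moves the arm, as the interface text tells. Its arguments: {"type":"object","properties":{"deltas":{"type":"string"},"newtons":{"type":"number"}},"required":["deltas"]}

```bash
ls; mkdir -p pics
cat > h.py <<'E'
import numpy as np, cv2
from rig import env
def back(p,u,v,d=None):
    K=p["camera_matrix"];T=np.linalg.inv(p["world_to_cam"])
    if d is None:
        w=p["depth"][int(v)-2:int(v)+3,int(u)-2:int(u)+3]; w=w[w>0]; d=np.median(w) if w.size else 0
    c=np.array([(u-K[0,2])/K[0,0]*d,(v-K[1,2])/K[1,1]*d,d,1])
    return (T@c)[:3]
def cloud(p):
    K=p["camera_matrix"];T=np.linalg.inv(p["world_to_cam"]);d=p["depth"]
    v,u=np.mgrid[0:d.shape[0],0:d.shape[1]]
    c=np.stack([(u-K[0,2])/K[0,0]*d,(v-K[1,2])/K[1,1]*d,d],-1)
    return c@T[:3,:3].T+T[:3,3]
E
python3 - <<'E'
from h import *
np.set_printoptions(precision=3,suppress=True)
ims=[]
for n in ["scene","top"]:
    p=env.get_image(n); ims.append(p["img"])
    print(n,p["camera_matrix"][0],np.linalg.inv(p["world_to_cam"])[:3,3])
    for t in ["counter","temp_grip","outlet_grip","baton","shelf","shampoo","tonic","lotion","plant"]:
        for r in env.spot_point(t,p)[:5]:
            if r["conf"]>.2: print(t,round(r["conf"],2),np.round(r["uv"]),back(p,*r["uv"]))
    cv2.imwrite(f"pics/{n}0.png",p["img"][:,:,::-1])
E
```

```text
pics
scene [436.969   0.    253.335] [ 1.313 -0.502  0.76 ]
outlet_grip 0.74 [213. 212.] [ 0.581 -0.125  0.115]
baton 0.95 [283. 215.] [ 0.725 -0.027  0.157]
shelf 0.61 [104. 252.] [ 0.502 -0.374  0.056]
shampoo 0.97 [348. 209.] [0.771 0.127 0.135]
shampoo 0.87 [378. 237.] [0.791 0.234 0.013]
shampoo 0.8 [316. 192.] [0.542 0.243 0.004]
shampoo 0.62 [258. 203.] [0.506 0.057 0.017]
tonic 0.7 [320. 164.] [0.541 0.249 0.098]
tonic 0.65 [107. 248.] [ 0.509 -0.366  0.07 ]
lotion 0.62 [ 95. 222.] [ 0.379 -0.357  0.054]
plant 0.93 [323. 167.] [0.542 0.258 0.085]
top [459.225   0.    253.758] [0.463 0.003 1.33 ]
counter 0.24 [307. 188.] [ 0.574 -0.115  0.125]
temp_grip 0.59 [225. 178.] [0.605 0.103 0.108]
temp_grip 0.37 [269. 171.] [ 0.625 -0.018  0.099]
outlet_grip 0.53 [308. 192.] [ 0.566 -0.121  0.08 ]
baton 0.87 [271. 134.] [ 0.677 -0.019  0.325]
baton 0.54 [242. 220.] [0.492 0.055 0.148]
shelf 0.88 [393. 240.] [ 0.433 -0.355  0.051]
shampoo 0.84 [172. 163.] [0.651 0.246 0.101]
shampoo 0.68 [175. 211.] [0.521 0.241 0.081]
shampoo 0.6 [242. 222.] [0.488 0.056 0.15 ]
tonic 0.56 [394. 216.] [ 0.495 -0.345  0.109]
lotion 0.64 [393. 262.] [ 0.374 -0.339  0.102]
plant 0.83 [134. 244.] [0.435 0.341 0.13 ]
```

View pics/scene0.png

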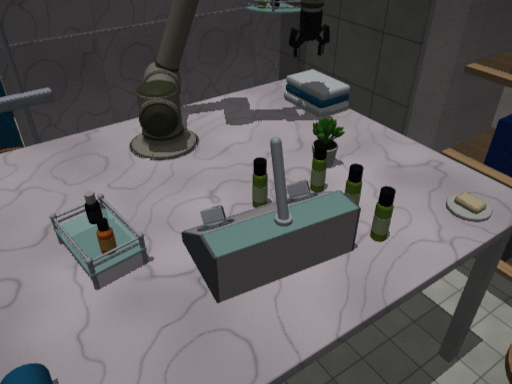

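View pics/top0.png

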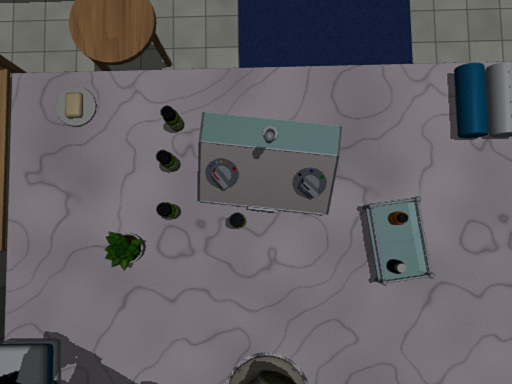

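The scene shows the counter in the middle, with the shelf on the -y side holding tonic at top (398,217) and lotion at (397,267). Four green bottles could be the shampoo, given in top pixels: A (237,221), B (168,211), C (168,160) and D (172,119). A is about 0.49 m from the base and B about 0.57 m, so I choose A, which also stands right in front of the counter.

```bash
cat > m.py <<'E'
from h import *
np.set_printoptions(precision=4,suppress=True)
p=env.get_image("top"); P=cloud(p); img=p["img"]
X=P.reshape(-1,3)
# ledge
m=(abs(X[:,2]-.135)<.006)&(X[:,0]>.55)&(abs(X[:,1])<.25)
pts=X[m][:,:2]
r=cv2.minAreaRect((pts*1000).astype(np.float32));print("ledge",r,np.median(X[m][:,2]))
b=cv2.boxPoints(r);print(b)
# shampoo cap
for nm,c in dict(sh=(.488,.056),B=(.521,.241),C=(.651,.246)).items():
    m=(abs(X[:,2]-.15)<.008)&(np.hypot(X[:,0]-c[0],X[:,1]-c[1])<.035);q=X[m]
    print(nm,m.sum(),q.mean(0),q.max(0),q.min(0))
for nm,c,z in [("tonic",(.495,-.345),.14),("lotion",(.374,-.345),.135)]:
    m=(X[:,2]>z-.012)&(X[:,2]<z+.02)&(np.hypot(X[:,0]-c[0],X[:,1]-c[1])<.045);q=X[m]
    print(nm,m.sum(),q.mean(0))
m=(X[:,2]>.07)&(X[:,2]<.1)&(X[:,1]<-.25)&(X[:,1]>-.47)&(X[:,0]>.25)
print("rail",cv2.minAreaRect((X[m][:,:2]*1000).astype(np.float32)))
# plane of slope
m=(abs(X[:,1]+.01)<.05)&(X[:,0]>.53)&(X[:,0]<.6)&(X[:,2]>.03)&(X[:,2]<.13);q=X[m]
A=np.c_[q[:,:2],np.ones(len(q))];print("slope",np.linalg.lstsq(A,q[:,2],rcond=None)[0])
c=img[90:290,140:440];cv2.imwrite("pics/crop.png",cv2.resize(c,None,fx=2.6,fy=2.6,interpolation=cv2.INTER_CUBIC)[:,:,::-1])
E
python3 m.py
```

```text
ledge ((679.6812744140625, 28.917526245117188), (458.804443359375, 171.9072723388672), 82.70064544677734) 0.13693646795921743
[[ 565.2778 -187.7049]
 [ 735.792  -209.5463]
 [ 794.0847  245.5399]
 [ 623.5706  267.3813]]
sh 143 [0.4941 0.0722 0.1497] [0.51   0.0893 0.1559] [0.479  0.0557 0.1438]
B 138 [0.5238 0.2597 0.1494] [0.5394 0.2747 0.1566] [0.508  0.2443 0.1421]
C 137 [0.6621 0.2613 0.1493] [0.6783 0.2778 0.1558] [0.6464 0.2447 0.142 ]
tonic 73 [ 0.4921 -0.3574  0.1395]
lotion 76 [ 0.3638 -0.3475  0.1338]
rail ((432.0379638671875, -364.32110595703125), (220.6398162841797, 140.5199432373047), 7.4394402503967285)
slope [ 0.6822 -0.0825 -0.3313]
```

View pics/crop.png

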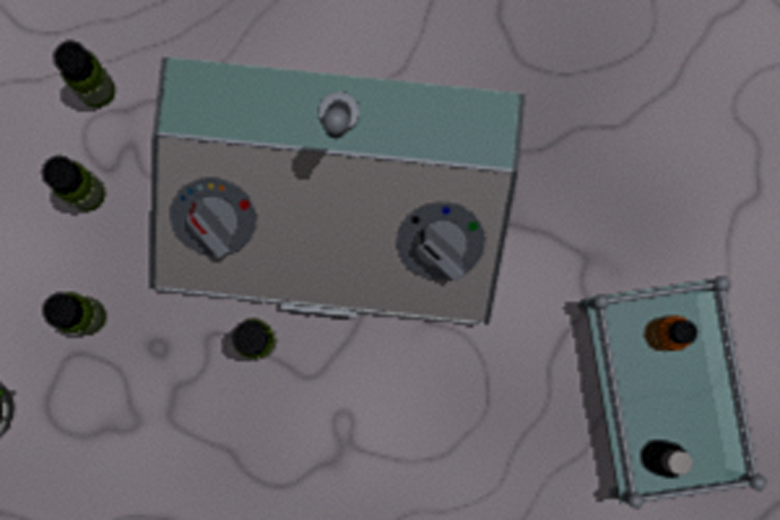

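The crop confirms bottle A at crop pixel (253,340): a green body with a black cap, alone in front of the counter. The temp bar's red line points to the blue end near (200,215). The outlet's black line points towards the black mark at (415,220), which is the off seat.

```bash
cat > m2.py <<'E'
from h import *
np.set_printoptions(precision=4,suppress=True)
Ps=[cloud(env.get_image("top")) for _ in range(3)]; P=np.mean(Ps,0); X=P.reshape(-1,3)
yaw=np.radians(-6.5)
for it in range(3):
    cx=np.array([np.cos(yaw),np.sin(yaw),0]);cy=np.array([-np.sin(yaw),np.cos(yaw),0])
    a=X@cx;b=X@cy
    m=(abs(X[:,2]-.136)<.005)&(a>.64)&(a<.78)&(b<.28)&(b>-.12)
    q=X[m];A,B=q@cx,q@cy
    # front edge of slope region: x' where z crosses .135 ; sides via percentiles; edge line fit on back edge
    bins=np.arange(B.min()+.02,B.max()-.02,.006)
    e=[(t,A[abs(B-t)<.003].max()) for t in bins if (abs(B-t)<.003).sum()>3]; e=np.array(e)
    k=np.polyfit(e[:,0],e[:,1],1); r=e[:,1]-np.polyval(k,e[:,0]); g=abs(r)<.004;k=np.polyfit(e[g,0],e[g,1],1)
    yaw-=np.arctan(k[0])
print("yaw",np.degrees(yaw),"back",np.polyval(k,np.median(B)),"A",np.percentile(A,[1,50,99]),"B",np.percentile(B,[0,1,2,98,99,100]))
# slope plane & all points in counter-aligned frame
m=(abs(b-np.median(B))<.05)&(a>.53)&(a<.6)&(X[:,2]>.03)&(X[:,2]<.12)
k2=np.polyfit(a[m],X[m][:,2],1);print("slope z=k a+c",k2,"a at z=.135",(.135-k2[1])/k2[0],"a at z=.03",(.03-k2[1])/k2[0])
n=np.array([-np.sin(np.radians(35)),0,np.cos(np.radians(35))])
L=np.stack([a,b,X[:,2]],-1)
a0=(.135-np.median((X[m][:,2]-a[m]*np.tan(np.radians(35)))))/np.tan(np.radians(35));print("a0",a0)
h=(L-[a0,0,.135])@n
for s in (1,-1):
    bc=np.median(B)+s*.12
    m=(h>.034)&(h<.055)&(abs(b-bc)<.06)&(a>.54)&(a<a0+.0)
    q=L[m]; t=np.stack([(q-[a0,0,.135])@[np.cos(np.radians(35)),0,np.sin(np.radians(35))],q[:,1]],-1)
    r=cv2.minAreaRect((t*1000).astype(np.float32)); C=np.cov(t.T);w,v=np.linalg.eigh(C)
    print(s,m.sum(),"mean(slope-s,b)",t.mean(0)*1000,"h",np.median(h[m]),r,"pca ang",np.degrees(np.arctan2(v[1,1],v[0,1])))
E
python3 m2.py
```

```text
yaw -7.237887045573357 back 0.7550290938426425 A [0.6699 0.712  0.7551] B [-0.115  -0.1115 -0.1076  0.2492  0.2531  0.2572]
slope z=k a+c [ 0.6993 -0.3379] a at z=.135 0.6762266653349394 a at z=.03 0.5260797261879872
a0 0.676106618476517
1 127 mean(slope-s,b) [-85.0979 190.7858] h 0.043485965322562166 ((-86.66947174072266, 191.1409912109375), (54.16065979003906, 16.222806930541992), 41.09170913696289) pca ang -139.41642154506968
-1 129 mean(slope-s,b) [-85.0174 -48.5635] h 0.04334489819968537 ((-86.41230010986328, -48.774757385253906), (55.376976013183594, 16.30109977722168), 48.99063491821289) pca ang 50.087165464158836
```

```bash
cat > m3.py <<'E'
from h import *
np.set_printoptions(precision=4,suppress=True)
from scipy.optimize import least_squares
yaw=np.radians(-7.24);cx=np.array([np.cos(yaw),np.sin(yaw),0]);cy=np.array([-np.sin(yaw),np.cos(yaw),0])
t=np.radians(35);n=np.array([-np.sin(t),0,np.cos(t)]);sv=np.array([np.cos(t),0,np.sin(t)])
for cam in ("top","scene"):
    X=cloud(env.get_image(cam)).reshape(-1,3)
    L=np.stack([X@cx,X@cy,X[:,2]],-1); d=L-[.676,0,.135]; h=d@n; s=d@sv; b=L[:,1]
    for c in (.191,-.049):
        for lo,hi in ((.0015,.0065),(.007,.013),(.037,.052)):
            m=(h>lo)&(h<hi)&(np.hypot(s+.089,b-c)<.055); q=np.c_[s[m],b[m]]*1000
            if len(q)>5:
                (x,y),r=cv2.minEnclosingCircle(q.astype(np.float32));print(cam,c,lo,m.sum(),x,y,r,"range s",q[:,0].min(),q[:,0].max(),"b",q[:,1].min(),q[:,1].max())
    m=(abs(s+.09)<.04)&(abs(b-.07)<.04);print("plane h",np.median(h[m]))
o=env.observe();print(o["tool_rot"],o["position"],o["q"],o["time_s"],o["ft_force"],o["grip_width"])
print("counter axes in world cx,cy",cx,cy)
E
python3 m3.py
```

```text
top 0.191 0.0015 440 -89.05941009521484 191.34812927246094 54.769378662109375 range s -142.04172790361184 -36.740164083458254 b 136.87715434842863 244.2634313763361
top 0.191 0.007 123 -85.65950012207031 191.49227905273438 44.572265625 range s -125.09212250162346 -46.02013458508135 b 147.1885287640007 232.0563737322359
top 0.191 0.037 125 -88.22282409667969 191.75164794921875 27.653371810913086 range s -111.26924577140325 -63.30240105086833 b 169.06941261627904 212.7661514655804
top -0.049 0.0015 439 -89.20011901855469 -49.03602600097656 54.80409240722656 range s -143.69304351562653 -34.404614982066775 b -101.1504211712178 5.2248385909849695
top -0.049 0.007 156 -87.90316772460938 -48.64130783081055 43.95181655883789 range s -129.77779793833238 -43.95157210262289 b -89.67768670797398 -5.101549421481837
top -0.049 0.037 119 -88.2761459350586 -47.32451248168945 29.241592407226562 range s -109.4345855893598 -64.7026097725101 b -73.8100045166043 -25.11182228271061
plane h -0.00010273920080583728
scene 0.191 0.0015 92 -84.9206771850586 188.9549102783203 45.9124755859375 range s -129.85762
[... 511 characters left out ...]
6361056460369 b -96.04820025745126 -5.633483963375801
scene -0.049 0.007 70 -85.83016967773438 -51.00860595703125 26.738779067993164 range s -100.67914847812501 -60.56363724946852 b -76.67773045751473 -24.695349195275924
scene -0.049 0.037 75 -87.04488372802734 -51.395713806152344 28.528928756713867 range s -103.99913669235582 -65.7624151233186 b -74.34015903664863 -25.926450766025948
plane h -9.702786597678938e-06
[[-0.9721  0.2345 -0.    ]
 [ 0.2345  0.9721 -0.    ]
 [ 0.     -0.     -1.    ]] [0.129  0.5346 0.2313] [ 64.0997  21.8069  74.3356   0.0003  83.858  -12.337 ] 1.3 [ 0.2538  0.8289 -0.73  ] 0.08548766859135014
counter axes in world cx,cy [ 0.992 -0.126  0.   ] [0.126 0.992 0.   ]
```

```bash
cat > plan.py <<'E'
from h import *
from scipy.spatial.transform import Rotation as Ro
np.set_printoptions(precision=4,suppress=True)
yaw=np.radians(-7.24);Rz=np.array([[np.cos(yaw),-np.sin(yaw),0],[np.sin(yaw),np.cos(yaw),0],[0,0,1]])
t=np.radians(35);n=Rz@[-np.sin(t),0,np.cos(t)];S=Rz@[np.cos(t),0,np.sin(t)];B=Rz@[0,1.,0]
def pt(s,b,h): return Rz@[.676,0,.135]+s*S+b*B+h*n-0*B
def rot(cw,lean_extra=0):  # bar direction cw (deg) from up-slope; closing axis square to it
    c=np.radians(cw); y=np.sin(c)*S*1+np.cos(c)*B; y=-np.sin(-c)*S+np.cos(-c)*B
    z=-n; return np.stack([np.cross(y,z),y,z],-1)
def rows(pos,R,N,o=None):
    o=o or env.observe(); R0=np.array(o["tool_rot"]); p0=np.array(o["position"])
    w=Ro.from_matrix(R0.T@R).as_rotvec(); M=sum(Ro.from_rotvec(w*k/N).as_matrix() for k in range(N))
    d=np.linalg.solve(M,R0.T@(pos-p0))*1000
    print("N",N,"row:",np.round(d,1),np.round(w/N,4),"|d|",round(np.linalg.norm(d),1),"deg",round(np.degrees(np.linalg.norm(w))/N,2))
    q=p0.copy();z=[]
    for k in range(N): q=q+R0@Ro.from_rotvec(w*k/N).as_matrix()@d/1000; z.append(q.copy())
    return np.array(z)
def st():
    o=env.observe();print("t",o["time_s"],"p",o["position"],"q",np.round(o["q"],1),"F",np.round(o["ft_force"],1),"w",o["grip_width"],o["gripper_force"]);return o
E
python3 - <<'E'
from plan import *
o=st();p=env.get_image("wrist");C=np.linalg.inv(p["world_to_cam"])
print("cam in tool",np.array(o["tool_rot"]).T@(C[:3,3]-o["position"]),np.array(o["tool_rot"]).T@C[:3,2])
z=rows(pt(-.087,.1905,.10),rot(-41),20);print(z[::4],pt(-.087,.1905,.10))
E
```

```text
t 1.3 p [0.129  0.5346 0.2313] q [ 64.1  21.8  74.3   0.   83.9 -12.3] F [ 0.3  0.8 -0.7] w 0.08548766859135014 0.0
cam in tool [ 0.083   0.0001 -0.1436] [-0.3225 -0.0006  0.9466]
N 20 row: [-17.5 -23.6  11.7] [ 0.0094 -0.03   -0.04  ] |d| 31.7 deg 2.91
[[0.1405 0.5075 0.2196]
 [0.1999 0.4029 0.1807]
 [0.2788 0.3073 0.1558]
 [0.3739 0.2245 0.1461]
 [0.4812 0.1578 0.1521]] [0.567 0.12  0.167]
```

```bash
cat >> plan.py <<'E'
def flip(R): return R@np.diag([-1,-1,1])
E
python3 - <<'E'
from plan import *
o=st();R0=np.array(o["tool_rot"]);v=np.array([.42,.17,.29])
rows(v,R0,14)
o["position"]=v; R=flip(rot(-41)); rows(v,R,16,o)
o["tool_rot"]=R; print(R); rows(pt(-.087,.1905,.09),R,6,o)
E
```

```text
t 1.35 p [0.129  0.5346 0.2313] q [ 64.1  21.8  74.3  -0.   83.9 -12.3] F [ 0.2 -0.6 -0. ] w 0.08505733925956482 0.0
N 14 row: [-26.3 -20.4  -4.2] [0. 0. 0.] |d| 33.6 deg 0.0
N 16 row: [ 0. -0.  0.] [-0.0458 -0.0143  0.1392] |d| 0.0 deg 8.44
[[ 0.696   0.438   0.569 ]
 [ 0.5729 -0.8164 -0.0723]
 [ 0.4329  0.3763 -0.8192]]
N 6 row: [ 3.4  9.8 33. ] [0. 0. 0.] |d| 34.6 deg 0.0
```

Request:
{"fn": "servo_tool", "kwargs": {"deltas": "1 -26 -20 -4 0 0 0.1;1 -26 -20 -4 0 0 0;1 -26 -20 -4 0 0 0;1 -26 -20 -4 0 0 0;1 -26 -20 -4 0 0 0;1 -26 -20 -4 0 0 0;1 -26 -20 -4 0 0 0"}}

```text
time_s: 1.93
position: [0.2577, 0.3429, 0.2596]
tool_rot: [[-0.944, 0.33, 0.0], [0.33, 0.944, 0.0], [-0.0, 0.0, -1.0]]
ft_force: [-0.3, 0.6, 0.5]
grip_width: 0.0854
gripper_force: 0.0
```

Request:
{"fn": "servo_tool", "kwargs": {"deltas": "1 -26 -20 -4 0 0 0;1 -26 -20 -4 0 0 0;1 -26 -20 -4 0 0 0;1 -26 -20 -4 0 0 0;1 -26 -20 -4 0 0 0;1 -26 -20 -4 0 0 0;1 0 0 0 0 0 0.12;1 0 0 0 0 0 0.12"}}

```text
time_s: 2.6
position: [0.3657, 0.1781, 0.2835]
tool_rot: [[-0.833, 0.553, 0.0], [0.553, 0.833, 0.0], [-0.0, 0.0, -1.0]]
ft_force: [0.8, 0.5, -0.7]
grip_width: 0.0852
gripper_force: 0.0
```

Run:
```python
from plan import *
o=st();v=np.array(o["position"]); R=flip(rot(-41)); rows(v,R,18,o); rows(v,R,24,o)
```

```text
t 2.6 p [0.3657 0.1781 0.2835] q [  9.2   4.9  88.7  -0.   86.5 -47.3] F [ 0.8  0.5 -0.7] w 0.08519604573608959 0.0
N 18 row: [ 0. -0.  0.] [-0.0396 -0.0051  0.1054] |d| 0.0 deg 6.45
N 24 row: [ 0. -0.  0.] [-0.0297 -0.0038  0.079 ] |d| 0.0 deg 4.84
```

Request:
{"fn": "servo_tool", "kwargs": {"deltas": "1 0 0 0 -0.04 -0.005 0.105;1 0 0 0 -0.04 -0.005 0.105;1 0 0 0 -0.04 -0.005 0.105;1 0 0 0 -0.04 -0.005 0.105;1 0 0 0 -0.04 -0.005 0.105;1 0 0 0 -0.04 -0.005 0.105;1 0 0 0 -0.04 -0.005 0.105;1 0 0 0 -0.04 -0.005 0.105"}}

```text
time_s: 3.27
position: [0.3648, 0.1793, 0.2835]
tool_rot: [[-0.154, 0.948, 0.28], [0.984, 0.121, 0.133], [0.092, 0.296, -0.951]]
ft_force: [0.8, -0.3, 0.1]
grip_width: 0.0851
gripper_force: 0.0
```

Request:
{"fn": "servo_tool", "kwargs": {"deltas": "1 0 0 0 -0.04 -0.005 0.105;1 0 0 0 -0.04 -0.005 0.105;1 0 0 0 -0.04 -0.005 0.105;1 0 0 0 -0.04 -0.005 0.105;1 0 0 0 -0.04 -0.005 0.105;1 0 0 0 -0.04 -0.005 0.105;1 0 0 0 -0.04 -0.005 0.105;1 0 0 0 -0.04 -0.005 0.105"}}

```text
time_s: 3.93
position: [0.3646, 0.1794, 0.2836]
tool_rot: [[0.569, 0.619, 0.541], [0.736, -0.677, 0.001], [0.367, 0.397, -0.841]]
ft_force: [-0.4, 0.1, 0.4]
grip_width: 0.0859
gripper_force: 0.0
```

Request:
{"fn": "servo_tool", "kwargs": {"deltas": "1 0 0 0 -0.04 -0.005 0.105;1 0 0 0 -0.04 -0.005 0.105;1 0 0 0 0 0 0"}}

```text
time_s: 4.18
position: [0.3642, 0.1799, 0.283]
tool_rot: [[0.683, 0.451, 0.574], [0.586, -0.808, -0.062], [0.436, 0.379, -0.816]]
ft_force: [-0.4, 0.3, -1.7]
grip_width: 0.0854
gripper_force: 0.0
```

Run:
```python
from plan import *
o=st();R=flip(rot(-41)); z=rows(pt(-.087,.1905,.09),R,8,o);print(z)
```

```text
t 4.1833 p [0.3642 0.1799 0.283 ] q [ 18.4  -6.  107.5 -19.1  47.3  82.7] F [-0.4  0.3 -1.7] w 0.0853982496538691 0.0
N 8 row: [ 6.8 11.9 28.1] [-0.0006 -0.0013  0.0019] |d| 31.3 deg 0.14
[[0.3903 0.1725 0.2676]
 [0.4165 0.1651 0.2521]
 [0.4426 0.1576 0.2366]
 [0.4687 0.1501 0.2211]
 [0.4947 0.1425 0.2055]
 [0.5207 0.1348 0.19  ]
 [0.5467 0.1271 0.1744]
 [0.5727 0.1193 0.1588]]
```

Request:
{"fn": "servo_tool", "kwargs": {"deltas": "1 7 12 28 0 0 0.002;1 7 12 28 0 0 0.002;1 7 12 28 0 -0.002 0.002;1 7 12 28 0 -0.002 0.002;1 7 12 28 -0.002 -0.002 0.002;1 6 11 28 0 -0.002 0.002;1 7 12 28 0 -0.002 0.002;1 6 12 28 0 0 0"}}

```text
time_s: 4.85
position: [0.5742, 0.1186, 0.1588]
tool_rot: [[0.691, 0.447, 0.568], [0.581, -0.811, -0.069], [0.43, 0.378, -0.82]]
ft_force: [0.8, 0.8, 0.9]
grip_width: 0.0853
gripper_force: 0.0
```

Run:
```python
from plan import *
o=st();p=env.get_image("wrist");cv2.imwrite("pics/w1.png",p["img"][:,:,::-1])
for nm in("temp_grip",):
  for r in env.spot_point(nm,p): print(nm,r)
R=flip(rot(-41)); rows(pt(-.087,.1905,.016),R,6,o)
# predicted pixel of the bar grip point
K=p["camera_matrix"]
for h in(.033,.044):
  c=p["world_to_cam"]@np.r_[pt(-.087,.1905,h),1];th=np.arctan2(np.hypot(c[0],c[1]),c[2]);ph=np.arctan2(c[1],c[0]);print(K[0,0]*th*np.cos(ph)+K[0,2],K[1,1]*th*np.sin(ph)+K[1,2])
```

```text
t 4.85 p [0.5742 0.1186 0.1588] q [  2.5  19.8 100.4 -12.5  25.8  67.7] F [0.8 0.8 0.9] w 0.08531337774784753 0.0
temp_grip {'uv': [250.0, 219.6], 'conf': 0.84}
N 6 row: [-0.1 -0.2 12.2] [-0.0006 -0.0002  0.0016] |d| 12.2 deg 0.1
252.75394495213075 214.9604766663026
252.6158094852896 221.11913723830733
```

View pics/w1.png

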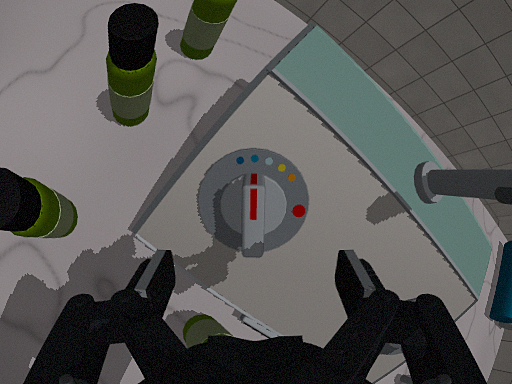

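The wrist view shows the temp bar upright at (254,215), midway between the finger pads at about (155,270) and (355,270). The red dot is at (298,210), about 96° clockwise of the bar. The shampoo is at (205,330), below the gripper.

Request:
{"fn": "servo_tool", "kwargs": {"deltas": "1 0 0 14 0 0 0;1 0 0 14 0 0 0;1 0 0 14 0 0 0;1 0 0 14 0 0 0;1 0 0 12 0 0 0;1 0 0 5 0 0 0", "newtons": 40}}

```text
time_s: 5.45
position: [0.6142, 0.1143, 0.0988]
tool_rot: [[0.693, 0.445, 0.567], [0.579, -0.812, -0.069], [0.43, 0.376, -0.821]]
ft_force: [-0.9, 0.5, -0.4]
grip_width: 0.0853
gripper_force: 0.0
```

Request:
{"fn": "servo_tool", "kwargs": {"deltas": "0 0 0 0 0 0 0;0 0 0 0 0 0 0;0 0 0 0 0 0 0;0 0 0 0 0 0 0;0 0 0 0 0 0 0;0 0 0 0 0 0 0;0 0 0 0 0 0 0;0 0 0 0 0 0 0", "newtons": 40}}

```text
time_s: 6.12
position: [0.6139, 0.1148, 0.1001]
tool_rot: [[0.693, 0.444, 0.569], [0.578, -0.813, -0.069], [0.432, 0.376, -0.82]]
ft_force: [-6.0, 1.2, 6.2]
grip_width: 0.0156
gripper_force: 41.0
```

Run:
```python
from plan import *
o=st();print(o["wrist_torque"],(np.array(o["position"])-pt(-.087,.1905,0))@np.array([S,B,n]).T)
```

```text
t 6.1167 p [0.6139 0.1148 0.1001] q [  1.8  28.1  98.8 -15.4  19.1  70.7] F [-6.   1.2  6.2] w 0.015582563654361014 40.98180413246155
[0.0409 0.3752 0.0214] [0.0002 0.0007 0.0181]
```

Request:
{"fn": "servo_tool", "kwargs": {"deltas": "0 0 0 -2.5 0 0 0;0 0 0 0 0 0 0.05;0 0 0 0 0 0 0.1;0 0 0 0 0 0 0.1;0 0 0 0 0 0 0.1;0 0 0 0 0 0 0.1", "newtons": 60}}

```text
time_s: 6.62
position: [0.614, 0.1137, 0.1006]
tool_rot: [[0.818, 0.094, 0.568], [0.161, -0.984, -0.07], [0.553, 0.149, -0.82]]
ft_force: [15.5, -7.0, -14.3]
grip_width: 0.0147
gripper_force: 64.4
```

Run:
```python
from plan import *
o=st();print(o["wrist_torque"],(np.array(o["position"])-pt(-.087,.1905,0))@np.array([S,B,n]).T)
```

```text
t 6.6167 p [0.614  0.1137 0.1006] q [  1.7  28.   98.8 -15.4  19.2  96.7] F [ 15.5  -7.  -14.3] w 0.01473880993675388 64.4137966632843
[-0.9278 -0.5729 -0.3634] [ 0.0007 -0.0003  0.0184]
```

Request:
{"fn": "servo_tool", "kwargs": {"deltas": "0 0 0 1.5 0 0 0.1;0 0 0 0 0 0 0.12;0 0 0 0 0 0 0.12;0 0 0 0 0 0 0.12;0 0 0 0 0 0 0.12"}}

```text
time_s: 7.03
position: [0.6139, 0.1123, 0.1005]
tool_rot: [[0.735, -0.372, 0.568], [-0.405, -0.911, -0.072], [0.544, -0.177, -0.82]]
ft_force: [0.6, -18.7, 1.6]
grip_width: 0.0151
gripper_force: 67.6
```

Request:
{"fn": "servo_tool", "kwargs": {"deltas": "0 0 0 0 0 0 0.12;0 0 0 0 0 0 0.12;0 0 0 0 0 0 0.12;0 0 0 0 0 0 0;0 0 0 0 0 0 0"}}

```text
time_s: 7.45
position: [0.6135, 0.1116, 0.1003]
tool_rot: [[0.559, -0.605, 0.566], [-0.698, -0.713, -0.073], [0.448, -0.354, -0.821]]
ft_force: [-1.7, -21.9, 1.0]
grip_width: 0.0146
gripper_force: 67.8
```

Run:
```python
from plan import *
o=st();print(o["wrist_torque"],(np.array(o["position"])-pt(-.087,.1905,0))@np.array([S,B,n]).T)
y=np.array(o["tool_rot"])[:,1];print("cw",np.degrees(np.arctan2(-y@S,-y@B)))
```

```text
t 7.45 p [0.6135 0.1116 0.1003] q [  1.6  28.   98.8 -15.5  19.3 150.4] F [ -1.7 -21.9   1. ] w 0.014627570107948452 67.8276515007019
[-2.7963  0.1378 -2.1353] [ 0.0003 -0.0025  0.0183]
cw 38.42532994730448
```

Request:
{"fn": "servo_tool", "kwargs": {"deltas": "0 0 0 0 0 0 0.1;0 0 0 0 0 0 0.05;0 0 0 0 0 0 0;0.3 0 0 0 0 0 0;1 0 0 0 0 0 0;1 0 0 0 0 0 0;1 0 0 0 0 0 0;1 0 0 0 0 0 0"}}

```text
time_s: 8.12
position: [0.6134, 0.115, 0.1004]
tool_rot: [[0.465, -0.679, 0.568], [-0.795, -0.603, -0.069], [0.389, -0.42, -0.82]]
ft_force: [-0.5, 0.9, -0.4]
grip_width: 0.073
gripper_force: 0.0
```

Request:
{"fn": "servo_tool", "kwargs": {"deltas": "1 0 0 -15 0 0 0;1 0 0 -25 0 0 0;1 0 0 -30 0 0 0;1 0 0 -30 0 0 0;1 0 0 -20 0 0 0"}}

```text
time_s: 8.53
position: [0.5443, 0.1235, 0.2009]
tool_rot: [[0.465, -0.678, 0.57], [-0.795, -0.603, -0.068], [0.39, -0.421, -0.819]]
ft_force: [0.8, -0.2, 1.5]
grip_width: 0.0857
gripper_force: 0.0
```

Run:
```python
from plan import *
o=st()
p=env.get_image("wrist");cv2.imwrite("pics/w2.png",p["img"][:,:,::-1])
```

```text
t 8.5333 p [0.5443 0.1235 0.2009] q [  3.4  13.9 100.7 -11.3  31.3 155.3] F [ 0.8 -0.2  1.5] w 0.08574473869511724 0.0
```

View pics/w2.png

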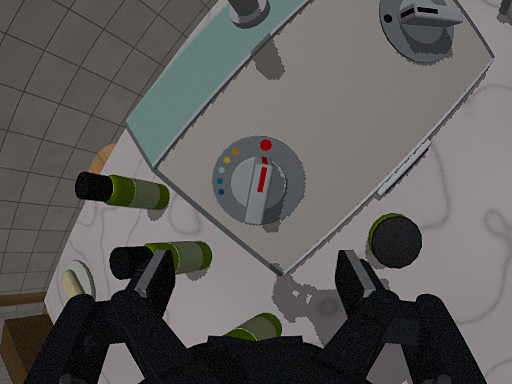

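The temp handle's red line now points at the red dot (266,145), so it is home. The shampoo still stands at (395,240). Next I move to the outlet.

Run:
```python
from plan import *
o=st()
R=flip(rot(-50)); z=rows(pt(-.087,-.0515,.09),R,16,o);print(((z-pt(-.087,0,0))@np.array([S,B,n]).T)[::3])
R1=np.array(o["tool_rot"]);tg=np.array(o["position"])-.242*B; rows(tg,R1,8,o); o["position"]=tg; rows(pt(-.087,-.0515,.09),R,16,o)
```

```text
t 8.5833 p [0.5439 0.1239 0.2036] q [  3.4  13.6 100.6 -11.3  31.4 155.3] F [-0.9  1.4  3.6] w 0.08527073292808875 0.0
N 16 row: [ 0.3 17.2  3.3] [-0.0003 -0.0003 -0.1057] |d| 17.5 deg 6.06
[[-0.0105  0.1795  0.14  ]
 [-0.0389  0.1369  0.1299]
 [-0.0527  0.0876  0.1198]
 [-0.0504  0.0364  0.1098]
 [-0.0322 -0.0116  0.0999]
 [ 0.     -0.0515  0.09  ]]
N 8 row: [22.1 20.7 -0.1] [0. 0. 0.] |d| 30.2 deg 0.0
N 16 row: [-0.1  0.1  3.3] [-0.0003 -0.0003 -0.1057] |d| 3.3 deg 6.06
```

Request:
{"fn": "servo_tool", "kwargs": {"deltas": "1 22 21 0 0 0 0;1 22 21 0 0 0 0;1 22 21 0 0 0 0;1 22 20 0 0 0 0;1 22 20 0 0 0 0;1 22 20 0 0 0 0;1 22 21 0 0 0 0;1 23 21 0 0 0 0"}}

```text
time_s: 9.25
position: [0.5152, -0.1185, 0.1981]
tool_rot: [[0.465, -0.679, 0.568], [-0.795, -0.602, -0.069], [0.389, -0.42, -0.82]]
ft_force: [0.7, 0.2, -0.2]
grip_width: 0.085
gripper_force: 0.0
```

Request:
{"fn": "servo_tool", "kwargs": {"deltas": "1 0 0 3 0 0 -0.106;1 0 0 3 0 0 -0.106;1 0 0 3 0 0 -0.106;1 0 0 3 0 0 -0.106;1 0 0 3 0 0 -0.106;1 0 0 3 0 0 -0.106;1 0 0 3 0 0 -0.106;1 0 0 3 0 0 -0.106"}}

```text
time_s: 9.92
position: [0.5293, -0.1189, 0.1781]
tool_rot: [[0.818, -0.096, 0.568], [-0.069, -0.995, -0.069], [0.572, 0.017, -0.82]]
ft_force: [0.3, 0.2, 0.8]
grip_width: 0.0854
gripper_force: 0.0
```

Request:
{"fn": "servo_tool", "kwargs": {"deltas": "1 0 0 3 0 0 -0.106;1 0 0 3 0 0 -0.106;1 0 0 3 0 0 -0.106;1 0 0 3 0 0 -0.106;1 0 0 3 0 0 -0.106;1 0 0 3 0 0 -0.106;1 0 0 3 0 0 -0.106;1 0 0 3 0 0 -0.106"}}

```text
time_s: 10.58
position: [0.543, -0.1205, 0.1584]
tool_rot: [[0.613, 0.549, 0.568], [0.701, -0.71, -0.069], [0.365, 0.44, -0.82]]
ft_force: [0.7, -0.1, 0.2]
grip_width: 0.0855
gripper_force: 0.0
```

Run:
```python
from plan import *
o=st()
R=flip(rot(-50)); rows(pt(-.087,-.0515,.018),R,8,o)
p=env.get_image("wrist");cv2.imwrite("pics/w3.png",p["img"][:,:,::-1])
```

```text
t 10.5833 p [ 0.543  -0.1205  0.1584] q [-31.2  16.5 106.1  29.7  28.3  -7.3] F [ 0.7 -0.1  0.2] w 0.0855038205192796 0.0
N 8 row: [-0.1  0.   8.9] [-0.0004 -0.0001  0.0012] |d| 8.9 deg 0.07
```

View pics/w3.png

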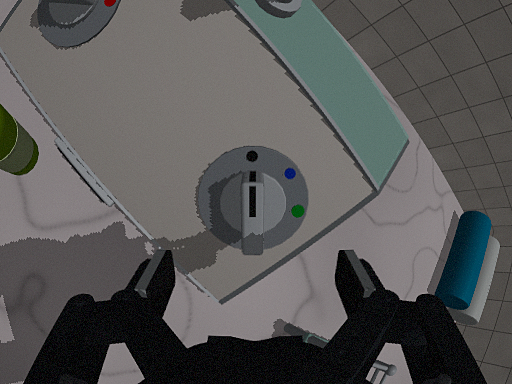

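The wrist view shows the outlet bar upright at column 253, pointing at the black mark (252,156) and centred between the pads. The green mark is at (298,211). I descend and grip.

Request:
{"fn": "servo_tool", "kwargs": {"deltas": "1 0 0 14 0 0 0;1 0 0 14 0 0 0;1 0 0 14 0 0 0;1 0 0 14 0 0 0;1 0 0 10 0 0 0;1 0 0 4 0 0 0", "newtons": 50}}

```text
time_s: 11.13
position: [0.5828, -0.1253, 0.1002]
tool_rot: [[0.617, 0.546, 0.567], [0.696, -0.715, -0.069], [0.368, 0.437, -0.821]]
ft_force: [-0.7, 0.6, -0.4]
grip_width: 0.0853
gripper_force: 0.0
```

Request:
{"fn": "servo_tool", "kwargs": {"deltas": "0 0 0 0 0 0 0;0 0 0 0 0 0 0;0 0 0 0 0 0 0;0 0 0 0 0 0 0;0 0 0 0 0 0 0;0 0 0 0 0 0 0;0 0 0 0 0 0 0;0 0 0 0 0 0 0"}}

```text
time_s: 11.8
position: [0.5813, -0.124, 0.1014]
tool_rot: [[0.615, 0.548, 0.566], [0.697, -0.714, -0.067], [0.368, 0.436, -0.821]]
ft_force: [-7.3, 5.3, 6.4]
grip_width: 0.0154
gripper_force: 49.1
```

Request:
{"fn": "servo_tool", "kwargs": {"deltas": "0 0 0 0 0 0 0.06;0 0 0 0 0 0 0.12;0 0 0 0 0 0 0.12;0 0 0 0 0 0 0.12;0 0 0 0 0 0 0.12;0 0 0 0 0 0 0.12"}}

```text
time_s: 12.3
position: [0.5815, -0.1246, 0.1017]
tool_rot: [[0.822, 0.049, 0.567], [0.107, -0.992, -0.068], [0.559, 0.116, -0.821]]
ft_force: [-9.3, 2.6, 6.2]
grip_width: 0.0148
gripper_force: 49.3
```

Run:
```python
from plan import *
o=st();print(o["wrist_torque"],(np.array(o["position"])-pt(-.087,-.0515,0))@np.array([S,B,n]).T,"Fsbn",np.array([S,B,n])@o["ft_force"])
y=np.array(o["tool_rot"])[:,1];print("cw",np.degrees(np.arctan2(-y@S,-y@B)))
```

```text
t 12.3 p [ 0.5815 -0.1246  0.1017] q [-29.   25.2 104.5  36.2  21.4  25.5] F [-9.3  2.6  6.2] w 0.014807496633048426 49.28782045841217
[ 0.1826  0.8491 -0.092 ] [-0.0004  0.0012  0.0205] Fsbn [-4.2784  1.3988 10.6189]
cw -12.081308448556074
```

Request:
{"fn": "servo_tool", "kwargs": {"deltas": "0 0 0 0 0 0 0.12;0 0 0 0 0 0 0.12;0 0 0 0 0 0 0.12;0 0 0 0 0 0 0.12;0 0 0 0 0 0 0.12;0 0 0 0 0 0 0.12;0 0 0 0 0 0 0.12;0 0 0 0 0 0 0.12"}}

```text
time_s: 12.97
position: [0.5812, -0.1255, 0.1015]
tool_rot: [[0.511, -0.646, 0.567], [-0.752, -0.656, -0.07], [0.417, -0.39, -0.821]]
ft_force: [-11.8, -4.2, 4.3]
grip_width: 0.0155
gripper_force: 49.7
```

Request:
{"fn": "servo_tool", "kwargs": {"deltas": "0 0 0 0 0 0 0.12;0 0 0 0 0 0 0.03;0 0 0 0 0 0 0;0.3 0 0 0 0 0 0;1 0 0 0 0 0 0;1 0 0 0 0 0 0;1 0 0 0 0 0 0;1 0 0 0 0 0 0"}}

```text
time_s: 13.63
position: [0.5827, -0.1253, 0.1017]
tool_rot: [[0.413, -0.711, 0.568], [-0.838, -0.542, -0.069], [0.357, -0.447, -0.82]]
ft_force: [0.9, -0.2, -0.5]
grip_width: 0.0729
gripper_force: 0.0
```

Request:
{"fn": "servo_tool", "kwargs": {"deltas": "1 0 0 -15 0 0 0;1 0 0 -25 0 0 0;1 0 0 -30 0 0 0;1 0 0 -30 0 0 0;1 0 0 -20 0 0 0"}}

```text
time_s: 14.05
position: [0.5135, -0.1168, 0.202]
tool_rot: [[0.413, -0.711, 0.569], [-0.837, -0.542, -0.07], [0.358, -0.448, -0.819]]
ft_force: [0.4, 0.3, 0.5]
grip_width: 0.0853
gripper_force: 0.0
```

Run:
```python
from plan import *
o=st()
p=env.get_image("wrist");cv2.imwrite("pics/w4.png",p["img"][:,:,::-1])
X=cloud(env.get_image("top")).reshape(-1,3)
m=(abs(X[:,2]-.15)<.009)&(np.hypot(X[:,0]-.494,X[:,1]-.072)<.04);print("cap",m.sum(),X[m].mean(0),X[m].max(0),X[m].min(0))
```

```text
t 14.05 p [ 0.5135 -0.1168  0.202 ] q [-33.1   9.8 106.2  26.3  34.7  97.4] F [0.4 0.3 0.5] w 0.08525579610302775 0.0
cap 142 [0.4941 0.0722 0.1499] [0.51   0.0893 0.1547] [0.479  0.0557 0.1442]
```

View pics/w4.png

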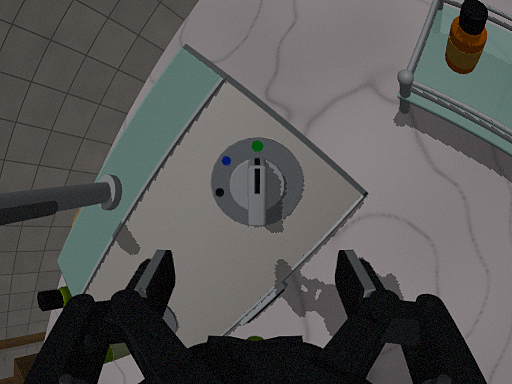

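The outlet's black line now points at the green mark (257,146), and the shampoo hasn't moved. Next is the bottle.

Run:
```python
from plan import *
o=st()
R=np.array([[.992,-.126,0],[-.126,-.992,0],[0,0,-1.]]).T; R=np.stack([[.992,-.126,0],[-.126,-.992,0],[0,0,-1]],-1)
z=rows(np.array([.4945,.0722,.23]),R,12,o);print(z[::2],np.linalg.det(R))
```

```text
t 14.15 p [ 0.5141 -0.1172  0.2028] q [-33.1   9.8 106.2  26.4  34.6  97.3] F [ 0.3 -0.3 -0.2] w 0.08513405203814858 0.0
N 12 row: [-10.  -12.9  -1.9] [-0.0229 -0.0476 -0.0719] |d| 16.4 deg 5.11
[[ 0.5181 -0.1017  0.2066]
 [ 0.5232 -0.0698  0.2128]
 [ 0.5242 -0.0373  0.2177]
 [ 0.521  -0.0048  0.2216]
 [ 0.5135  0.027   0.225 ]
 [ 0.5018  0.0576  0.2282]] 0.99994
```

Request:
{"fn": "servo_tool", "kwargs": {"deltas": "1 -10 -13 -2 -0.023 -0.048 -0.072;1 -10 -13 -2 -0.023 -0.048 -0.072;1 -10 -13 -2 -0.023 -0.048 -0.072;1 -10 -13 -2 -0.023 -0.048 -0.072;1 -10 -13 -2 -0.023 -0.048 -0.072;1 -10 -13 -2 -0.023 -0.048 -0.072"}}

```text
time_s: 14.65
position: [0.5238, -0.0198, 0.2169]
tool_rot: [[0.813, -0.5, 0.298], [-0.533, -0.845, 0.036], [0.234, -0.189, -0.954]]
ft_force: [0.7, -0.5, -0.6]
grip_width: 0.0854
gripper_force: 0.0
```

Request:
{"fn": "servo_tool", "kwargs": {"deltas": "1 -10 -13 -2 -0.023 -0.048 -0.072;1 -10 -13 -2 -0.023 -0.048 -0.072;1 -10 -13 -2 -0.023 -0.048 -0.072;1 -10 -13 -2 -0.023 -0.048 -0.072;1 -10 -13 -2 -0.023 -0.048 -0.072;1 -10 -13 -2 -0.023 -0.048 -0.072;1 0 0 0 0 0 0"}}

```text
time_s: 15.23
position: [0.4948, 0.0753, 0.2281]
tool_rot: [[0.993, -0.118, -0.012], [-0.118, -0.993, 0.004], [-0.012, -0.002, -1.0]]
ft_force: [1.0, 0.4, -0.7]
grip_width: 0.0858
gripper_force: 0.0
```

Run:
```python
from plan import *
o=st()
R=np.stack([[.992,-.126,0],[-.126,-.992,0],[0,0,-1]],-1)
rows(np.array([.4945,.0722,.113]),R,8,o);rows(np.array([.4945,.0722,o["position"][2]]),R,1,o)
p=env.get_image("wrist");K=p["camera_matrix"]
for r in env.spot_in("shampoo",p):print(r)
c=p["world_to_cam"]@np.r_[.4945,.0722,.15,1];th=np.arctan2(np.hypot(c[0],c[1]),c[2]);ph=np.arctan2(c[1],c[0]);print(K[0,0]*th*np.cos(ph)+K[0,2],K[1,1]*th*np.sin(ph)+K[1,2])
cv2.imwrite("pics/w5.png",p["img"][:,:,::-1])
```

```text
t 15.2333 p [0.4948 0.0753 0.2281] q [-5.  17.3 81.9  0.2 81.5 91.7] F [ 1.   0.4 -0.7] w 0.08577473510645056 0.0
N 8 row: [ 0.1  0.4 14.4] [-0.0003  0.0015  0.0011] |d| 14.4 deg 0.11
N 1 row: [ 0.1  3.1 -0. ] [-0.0024  0.0121  0.0085] |d| 3.1 deg 0.86
{'bbox': [63.2, 54.1, 100.8, 41.6], 'conf': 0.92}
{'bbox': [258.6, 182.8, 42.5, 77.6], 'conf': 0.8}
{'bbox': [86.1, 176.1, 89.7, 64.4], 'conf': 0.78}
259.10034334976535 201.71133744091208
```

View pics/w5.png

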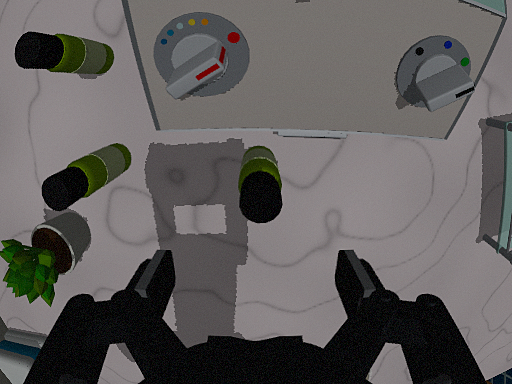

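The wrist view shows the shampoo cap at (261,200), where I predicted it, between the pads. Both controls are on their marks. I descend and grip the cap.

Request:
{"fn": "servo_tool", "kwargs": {"deltas": "1 0 3 0 -0.002 0.012 0.008;1 0 0 20 0 0 0;1 0 0 25 0 0 0;1 0 0 25 0 0 0;1 0 0 20 0 0 0;1 0 0 15 0 0 0;1 0 0 8 0 0 0;1 0 0 0 0 0 0", "newtons": 25}}

```text
time_s: 16.0
position: [0.4938, 0.0692, 0.1147]
tool_rot: [[0.991, -0.134, 0.001], [-0.134, -0.991, 0.0], [0.001, -0.0, -1.0]]
ft_force: [1.0, -0.4, 0.3]
grip_width: 0.0854
gripper_force: 0.0
```

Request:
{"fn": "servo_tool", "kwargs": {"deltas": "0 0 0 0 0 0 0;0 0 0 0 0 0 0;0 0 0 0 0 0 0;0 0 0 0 0 0 0;0 0 0 0 0 0 0;0 0 0 0 0 0 0;0 0 0 0 0 0 0;0 0 0 0 0 0 0"}}

```text
time_s: 16.67
position: [0.4949, 0.07, 0.1169]
tool_rot: [[0.991, -0.132, 0.005], [-0.132, -0.991, -0.0], [0.005, -0.0, -1.0]]
ft_force: [-0.8, -0.3, 6.0]
grip_width: 0.0343
gripper_force: 25.0
```

Request:
{"fn": "servo_tool", "kwargs": {"deltas": "0 0 0 -5 0 0 0;0 0 0 -15 0 0 0;0 0 0 -25 0 0 0;0 0 0 -25 0 0 0;0 0 0 -25 0 0 0;0 0 0 -25 0 0 0;0 0 0 -20 0 0 0;0 0 0 -10 0 0 0"}}

```text
time_s: 17.33
position: [0.4943, 0.07, 0.2688]
tool_rot: [[0.991, -0.132, 0.006], [-0.132, -0.991, -0.001], [0.006, -0.0, -1.0]]
ft_force: [-0.1, -0.6, -0.8]
grip_width: 0.0343
gripper_force: 25.2
```

Run:
```python
from plan import *
o=st()
R=np.array(o["tool_rot"]);R=np.stack([[.992,-.126,0],[-.126,-.992,0],[0,0,-1]],-1)
z=rows(np.array([.429,-.364,.27]),R,16,o)
X=cloud(env.get_image("top")).reshape(-1,3)
for nm,c,z in [("tonic",(.492,-.357),.14),("lotion",(.364,-.348),.135)]:
    m=(X[:,2]>z-.006)&(X[:,2]<z+.012)&(np.hypot(X[:,0]-c[0],X[:,1]-c[1])<.045);q=X[m];print(nm,m.sum(),q.mean(0),q.min(0),q.max(0))
p=env.get_image("scene"); 
for r in env.spot_in("shampoo",p)[:5]: print(r)
```

```text
t 17.3333 p [0.4943 0.07   0.2688] q [-5.6 15.  78.2 -0.  86.4 92. ] F [-0.1 -0.6 -0.8] w 0.03428474714899409 25.180457532405853
N 16 row: [-0.5 27.4 -0.1] [-0.     -0.0004 -0.0004] |d| 27.4 deg 0.03
tonic 70 [ 0.4918 -0.3578  0.1399] [ 0.4819 -0.3695  0.1345] [ 0.5027 -0.346   0.1451]
lotion 73 [ 0.3638 -0.348   0.1348] [ 0.3524 -0.3597  0.1292] [ 0.3749 -0.3373  0.1403]
{'bbox': [352.8, 183.4, 18.7, 43.4], 'conf': 0.82}
{'bbox': [258.1, 133.0, 23.4, 58.2], 'conf': 0.8}
{'bbox': [318.6, 164.4, 20.0, 47.9], 'conf': 0.69}
{'bbox': [382.0, 213.4, 24.4, 52.7], 'conf': 0.59}
```

Request:
{"fn": "servo_tool", "kwargs": {"deltas": "0 -0.5 10 0 0 0 0;0 -0.5 20 0 0 0 0;0 -0.5 28 0 0 0 0;0 -0.5 30 0 0 0 0;0 -0.5 30 0 0 0 0;0 -0.5 30 0 0 0 0;0 -0.5 30 0 0 0 0;0 -0.5 30 0 0 0 0"}}

```text
time_s: 18.15
position: [0.4614, -0.1374, 0.2649]
tool_rot: [[0.991, -0.132, 0.001], [-0.132, -0.991, 0.001], [0.001, -0.001, -1.0]]
ft_force: [1.4, -0.3, -1.4]
grip_width: 0.0343
gripper_force: 25.3
```

Request:
{"fn": "servo_tool", "kwargs": {"deltas": "0 -0.5 30 0 0 0 0;0 -0.5 30 0 0 0 0;0 -0.5 30 0 0 0 0;0 -0.5 30 0 0 0 0;0 -0.5 30 0 0 0 0;0 -0.5 30 0 0 0 0;0 -0.5 30 0 0 0 0;0 -0.5 18 0 0 0 0"}}

```text
time_s: 18.82
position: [0.4269, -0.3641, 0.2643]
tool_rot: [[0.991, -0.134, 0.001], [-0.134, -0.991, 0.001], [0.001, -0.001, -1.0]]
ft_force: [-0.0, 0.5, -2.6]
grip_width: 0.0345
gripper_force: 25.3
```

Request:
{"fn": "servo_tool", "kwargs": {"deltas": "0 0 2 0 0 0 0;0 0 0 0 0 0 0;0 0 0 0 0 0 0"}}

```text
time_s: 19.07
position: [0.428, -0.3625, 0.2653]
tool_rot: [[0.991, -0.132, 0.002], [-0.132, -0.991, 0.001], [0.002, -0.002, -1.0]]
ft_force: [-0.2, 0.2, -1.1]
grip_width: 0.0343
gripper_force: 25.4
```

Run:
```python
from plan import *
o=st()
R=np.stack([[.992,-.126,0],[-.126,-.992,0],[0,0,-1]],-1)
rows(np.array([.428,-.364,.180]),R,6,o)
p=env.get_image("wrist");cv2.imwrite("pics/w6.png",p["img"][:,:,::-1])
```

```text
t 19.0667 p [ 0.428  -0.3625  0.2653] q [-52.4  21.7  68.9   0.1  89.4  45.1] F [-0.2  0.2 -1.1] w 0.034311803408474874 25.366469621658325
N 6 row: [ 0.   0.3 14.2] [-0.0003 -0.0003 -0.001 ] |d| 14.2 deg 0.06
```

View pics/w6.png

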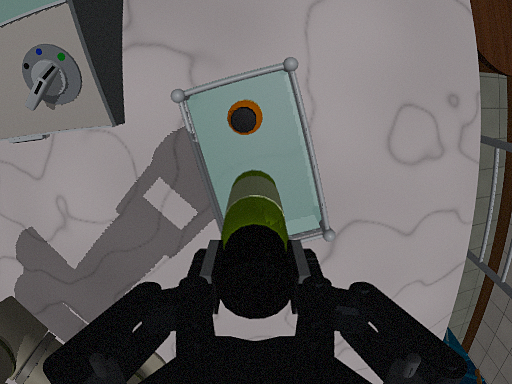

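The shampoo is held upright over the shelf, with tonic ahead of it at (245,118) and clear. I lower it.

Request:
{"fn": "servo_tool", "kwargs": {"deltas": "0 0 0 10 0 0 0;0 0 0 18 0 0 0;0 0 0 20 0 0 0;0 0 0 18 0 0 0;0 0 0 14 0 0 0;0 0 0 8 0 0 0;0 0 0 4 0 0 0;0 0 0 0 0 0 0"}}

```text
time_s: 19.78
position: [0.4287, -0.3626, 0.1738]
tool_rot: [[0.991, -0.131, 0.003], [-0.131, -0.991, 0.0], [0.002, -0.001, -1.0]]
ft_force: [-0.1, 0.1, -1.0]
grip_width: 0.0345
gripper_force: 25.4
```

Request:
{"fn": "servo_tool", "kwargs": {"deltas": "0 0 0 2 0 0 0;0 0 0 1 0 0 0;0 0 0 0 0 0 0"}}

```text
time_s: 20.03
position: [0.4287, -0.3633, 0.1715]
tool_rot: [[0.991, -0.132, 0.004], [-0.132, -0.991, -0.001], [0.004, 0.001, -1.0]]
ft_force: [-0.3, -0.4, -1.0]
grip_width: 0.0342
gripper_force: 25.4
```

Request:
{"fn": "servo_tool", "kwargs": {"deltas": "0 0 0 2 0 0 0;0 0 0 1.5 0 0 0;0 0 0 0 0 0 0"}}

```text
time_s: 20.28
position: [0.4285, -0.3631, 0.1674]
tool_rot: [[0.991, -0.132, 0.003], [-0.132, -0.991, -0.0], [0.003, -0.0, -1.0]]
ft_force: [-0.4, 0.5, -1.9]
grip_width: 0.0343
gripper_force: 25.4
```

Request:
{"fn": "servo_tool", "kwargs": {"deltas": "0 0 0 1 0 0 0;0 0 0 0.5 0 0 0;0 0 0 0 0 0 0"}}

```text
time_s: 20.53
position: [0.4288, -0.3633, 0.167]
tool_rot: [[0.991, -0.132, 0.004], [-0.132, -0.991, -0.001], [0.004, 0.001, -1.0]]
ft_force: [0.0, 0.8, 4.0]
grip_width: 0.0342
gripper_force: 26.1
```

Contact at 4 N. I release gently, then rise.

Request:
{"fn": "servo_tool", "kwargs": {"deltas": "0.45 0 0 0 0 0 0;0.5 0 0 0 0 0 0;0.7 0 0 0 0 0 0;1 0 0 0 0 0 0;1 0 0 0 0 0 0;1 0 0 0 0 0 0;1 0 0 0 0 0 0"}}

```text
time_s: 21.12
position: [0.4286, -0.3632, 0.1661]
tool_rot: [[0.991, -0.132, 0.003], [-0.132, -0.991, -0.0], [0.003, -0.0, -1.0]]
ft_force: [-0.0, 0.4, 0.0]
grip_width: 0.0857
gripper_force: 0.0
```

Request:
{"fn": "servo_tool", "kwargs": {"deltas": "1 0 0 -5 0 0 0;1 0 0 -15 0 0 0;1 0 0 -25 0 0 0;1 0 0 -30 0 0 0;1 0 0 -30 0 0 0;1 -20 0 -20 0 0 0;1 -40 0 0 0 0 0;1 -40 0 0 0 0 0"}}

```text
time_s: 21.78
position: [0.3285, -0.3498, 0.2919]
tool_rot: [[0.992, -0.13, 0.004], [-0.13, -0.992, -0.003], [0.005, 0.002, -1.0]]
ft_force: [0.3, -0.9, 0.5]
grip_width: 0.0851
gripper_force: 0.0
```

Request:
{"fn": "servo_tool", "kwargs": {"deltas": "1 -30 0 0 0 0 0;1 0 0 0 0 0 0;1 0 0 0 0 0 0"}}

```text
time_s: 22.03
position: [0.2985, -0.346, 0.2916]
tool_rot: [[0.991, -0.134, 0.004], [-0.134, -0.991, -0.002], [0.004, 0.001, -1.0]]
ft_force: [-0.1, 0.4, 0.3]
grip_width: 0.0853
gripper_force: 0.0
```

Run:
```python
from plan import *
st();p=env.get_image("scene");t=env.get_image("top")
a=cv2.resize(p["img"][120:300,20:420],(800,360));X=cloud(t).reshape(-1,3)
b=cv2.resize(t["img"][150:300,110:450],(530,234));im=np.zeros((600,800,3),np.uint8);im[:360]=a;im[362:596,:530]=b
cv2.imwrite("pics/end.png",im[:,:,::-1])
for nm,c,z in [("sh",(.429,-.363),.20),("tonic",(.492,-.357),.14),("lotion",(.364,-.348),.135)]:
    m=(abs(X[:,2]-z)<.008)&(np.hypot(X[:,0]-c[0],X[:,1]-c[1])<.035);print(nm,m.sum(),X[m].mean(0))
```

```text
t 22.0333 p [ 0.2985 -0.346   0.2916] q [-64.2   9.9  81.3   0.2  88.6  33.5] F [-0.1  0.4  0.3] w 0.08532891969549618 0.0
sh 170 [ 0.4281 -0.3595  0.1996]
tonic 73 [ 0.4921 -0.3576  0.1394]
lotion 72 [ 0.3635 -0.3483  0.1345]
```

View pics/end.png

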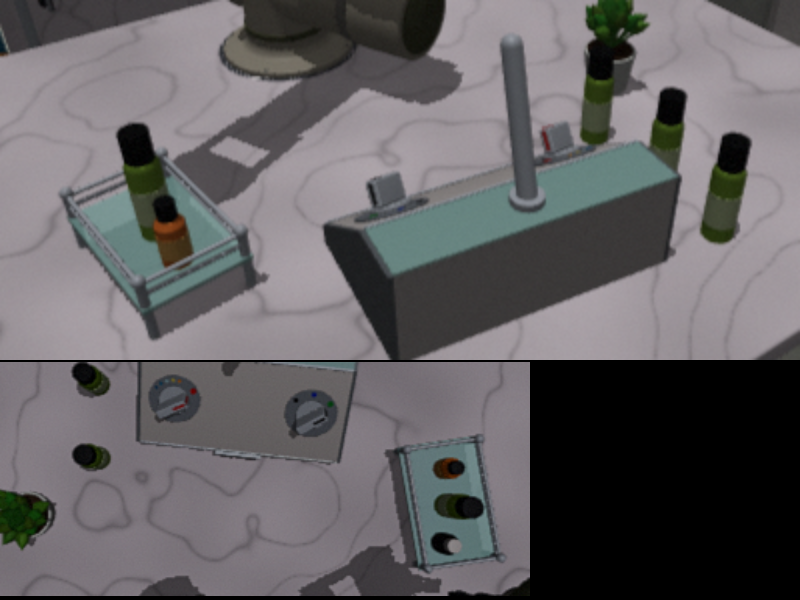

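The final view shows the shampoo upright on the shelf at (140,180) between tonic and lotion, which have not moved. Both handles are on their marks and the robot is clear of everything.

```bash
python3 -c "
from rig import env
print(env.close_job())"
```

```text
the job is handed in; nothing more can be done
None
```

The job is handed in at about 22 s: the temperature handle is at the red mark, the outlet selector is at the green mark, and the green shampoo stands upright on the shelf with tonic, lotion and the plant left where they were.

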